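# Latch the tube reader's sprung carriage in the reading position and press start

### The arm

A 7-joint arm with a two-finger parallel gripper is mounted at the origin on a cart in front of the work surface, level with it; the furniture and walls round the work are solid. World frame = base frame: x ahead of the robot, y to its left, z up, the work surface at z = 0. Lengths are in m, angles in rad, forces in N, time in s.
With the tool pointing down it reaches from about 0.4 to 0.85 m from the base axis. Payload 10.4 kg.
Tool frame: the origin (TCP) lies between the finger pads; the fingertips stand 22 mm ahead of it and the grasp point (between the pads) lies 3 mm ahead of it; z points along the fingers, y is the line along which they close (so a half turn about z gives the same grasp; the last joint's range is limited). The gripper opens to 85 mm and grips with 20 to 120 N. Pads are 22 mm wide; open, the fingers measure 114 mm over their backs; the gripper's body (76 mm by 85 mm) begins 54 mm behind the grasp point. The pads swing forward as they close: fully open they stand 13 mm farther back than shut.
Start: joints at [-1.307, 0.332, -0.065, 1.46, 0.022, 1.35, -0.088], TCP at [0.177, 0.599, 0.253] pointing down, gripper open.
Joint ranges: [-2.6, 2.6], [-0.5, 2.12], [-1.47, 1.34], [0.16, 2.42], [-1.27, 4.41], [0.06, 2.06], [-2.6, 2.6]. Speed limits (rad/s): [2.22, 2.22, 2.79, 2.79, 3.14, 3.14, 3.14].

### API

Orientations are given as a unit quaternion [x, y, z, w].
In Python, from workcell import manip, camera, ticket, boxes_of, outline_of gives the robot as it stands.
- The arm moves only by the tool carry_out, never from a script. Its argument "deltas" is a list of rows, each a list of 5 numbers: the shift along the tool's x, y, z as a fraction of full scale, then the turn about the tool's z as a fraction of full scale, then the opening, from -1 (shut) to 1 (fully open), so that 0 is half open. In form: [[tx, ty, tz, spin, gripper], ...]. A call has 1 to 20 rows; each row is the pose to reach, as a shift and turn from the pose commanded when the call began, along the tool's axes at that moment; what a row does not reach only later rows make up. Full scale, the value 1, is 150 mm for a shift and 30 degrees for a turn. A row lasts 1/8 s, in which the tool goes at most 62.5 mm and 10.7 degrees, less where a joint would pass 70% of its speed; a pose out of reach is approached as far as the arm can. A call with a number of a shift or a turn outside -1 to 1 is refused whole. A call with a gripper value outside its range is refused whole. The fingers move at their own pace and stop on an object; "force" is the grip in N (left out, the last holds). Time passes only in rows, so rows that repeat a pose let the fingers close. It gives the time, the measured TCP pose, the force, the opening and the grip force at its end, in the units of the state.
- manip.get_obs(): the state, without advancing time (a new reading comes with each control period).
- camera(name): name is "scene" or "top"; returns a dict with "img" (420x560x3 uint8, red, green, blue), "depth" (420x560 float32, m along the optical axis (not along the pixel's ray), 0 where there is no reading), "vertical_fov" (degrees; the focal length in pixels is half the picture's height over the tangent of half this angle, whatever the lens; pixels are square), "cx", "cy" (the principal point, pixels), "R" (3x3) and "t" (3): a world point X has camera coordinates R X + t. Camera axes: x right, y down, z forward; pixel columns grow to the right and rows downward; lengths in m; the calibration is good to about 2 mm. A picture is of the moment at which its call begins.
- ticket.hand_in(): hands the job in; it is judged then, once.
Trained networks look in a picture, given as the dict that the camera call returned (one of the last four; its "shot" number tells which), for a name from the list of things; names that differ only in an ending like _2 or _b are one class to them, and where a whole thing is asked for, a point or a joint stands for the part that bears it (a point fixed in the world has none). Each returns a list of dicts, best first, with "conf" (0 to 1); they miss things now and then, are a little off and sometimes report something else, mostly with a low value. They report only what shows in the picture. A call takes as long as a camera call.
- boxes_of(query, picture): "position" ([x, y, z] in m, in world coordinates, good to about 4 mm: the middle of the surface that is visible of it).
- outline_of(query, picture): "region" (420x560 bool, what is visible of it).
The state is a dict: "clock": time; "joint_pos": joint angles; "joint_velocities": joint speeds; "tau": joint torques, N m; "position": TCP position; "ee_rot": TCP orientation; "ft_force": force on the tool from outside, world axes, zero at the start; "torque": the same for the moment, N m; "grip_width": opening from 0.0 (shut) to 1.0 (fully open); "grasp_force": force on a finger pad.
Only numpy, scipy, OpenCV 4.12 (cv2) and the standard library are available. Lean on these libraries where they do the work, as an engineer would, in place of code of your own. Each camera call takes 0.05 s, during which the arm holds its last target. There are 200 camera calls.

### The job

Using only your fingertips or the outside of the fingers, push the tube reader's sprung carriage straight in by its orange-ribbed front face, all the way to its end stop, then back off so that it springs back by itself and catches on the stop pin in its middle (reading) position. Once it rests there, press the green start key fully down and let it come up again. Do not press the key while the carriage is anywhere else, do not grasp or lift anything, and leave the tubes and their block, the bottle, the beaker and the tip box untouched.

Things in the scene. Friction and masses are not known exactly. Their poses are not given: they have to be found in the camera images.
- reader: Tube reader, fixed: grey base plate, x -130 to +125 mm, y -145 to +105 mm, top 14 mm high; white reading head 170 mm wide, 87 mm high across its far end (x 64 to 120 mm); white key pod, 100 x 56 mm, 40 mm high, on its right. Origin: underside of the base on the carriage's centre line; x along the carriage's inward travel (away from the robot), y left, z up.
- push_face (a point): Centre of the carriage's upright white push face with orange ribs; moves with the carriage. The face is 134 mm wide (along the reader's y), 16 to 55 mm above the bench, looks to the reader's -x and is pushed along its +x. This point: 38 mm above the bench, at x = -126, y = 0 mm in the reader's frame when the carriage is out. Axes as the reader's.
- carriage (a joint): Carriage travel in m along the reader's +x: 0 = out (start), 0.070 = end stop, 0.040 = caught by the stop pin (reading position). A spring drives it outward, 3 N at 0, 7 N at 0.070; damping 25 N per m/s. From 0.010 to 0.039 inward its orange ear presses the pin down (about 1 N more); past that the pin pops up and, let go, it comes back to 0.040 only.
- stop_pin (a joint): How far the stop pin is pressed down, in m: 0 = up, 0.0135 = fully down. Sprung up with 1 to 2.4 N. Pressing it while the carriage is caught would free the carriage.
- pin_top (a point): Top of the stop pin: a round-headed steel pin 10 mm across, left of the carriage at x = -30 mm, y = +83 mm in the reader's frame, top 28 mm above the bench when up. It needs no touching.
- start_key (a joint): How far the start key is pressed, in m: 0 = up, 0.005 = fully down. Sprung; fully down takes 4 N.
- start_key_top (a point): Centre of the top of the round green start key, 26 mm across, on the key pod at x = -10 mm, y = -113 mm in the reader's frame, 61 mm above the bench when up; it is pressed straight down.
- bottle: Loose glass bottle with blue cap, 56 mm across, 97 mm high, on the reader's left. Origin: centre of its underside. Bystander.
- beaker: Loose small clear beaker, 48 mm across, 60 mm high, on the reader's right, farther away than the key. Origin: centre of its underside. Bystander.
- tip_box: Loose pink pipette tip box with closed lid, 90 x 122 x 61 mm, on the reader's right. Origin: centre of its underside. Bystander.
- block: Black tube block (87 x 127 mm, top 55 mm above the bench) fixed on the carriage behind the push face, with seven small tubes fixed in it that stand up to 71 mm above the bench. Origin: centre of its underside, 58 mm behind the push face. Not to be touched. Carriage: 110 mm long.

How it is judged:
On the way, in this order (a step that is already met when the one before it is completed fails the run):
1. the carriage is pushed in to its end stop (value of joint carriage above 0.063 m), for 0.05 s.
2. the carriage has come back and rests on the stop pin, untouched (value of joint carriage between 0.035 and 0.045 m and value of joint stop_pin below 0.003 m and contact force between the fingers and reader below 0.1 N), for 0.2 s.
3. the start key is pressed down (value of joint start_key above 0.004 m), for 0.05 s.
At the end, for the whole second after the job is handed in: The carriage rests on the raised stop pin (0.035 to 0.045 m, pin less than 3 mm down), the start key is up again (less than 1.2 mm down), and the bottle, beaker and tip box are within 15 mm of where they started (value of joint carriage between 0.035 and 0.045 m and value of joint stop_pin below 0.003 m and value of joint start_key below 0.0012 m and distance of each of bottle, beaker, tip_box from where it was at the start of the episode below 0.015 m); the robot touches nothing.
It fails at once if the start key is pressed while the carriage is not in the reading position (value of joint start_key above 0.002 m and (value of joint carriage below 0.035 m or value of joint carriage above 0.045 m)).
It fails at once if a bystander is lifted, pushed or knocked (distance of any of bottle, beaker, tip_box from where it was at the start of the episode above 0.02 m or angle between any of bottle, beaker's own z axis and vertical above 0.5 rad).
It fails at once if the fingers touch the tubes or their block, or a bystander (contact force between the fingers and block above 2 N or contact force between the fingers and bottle above 2 N or contact force between the fingers and beaker above 2 N or contact force between the fingers and tip_box above 2 N).
It also fails if it takes over 43 s, if anything falls off the work surface, if the arm or the gripper's body presses on something with over 40 N, if the wrist force passes 120 N, or if a joint passes its speed limit or range.

## Working session

There is one attempt and no reset: what is moved stays moved. The work goes in short steps, Python scripts to look and compute and a tool call to move; the robot and the scene stay as the last step left them, time stands still between calls to the robot, and variables do not carry over. Pictures are saved under pics/ and viewed, at most 10 in all, crops included, and the job is handed in when it is done.

Besides the shell and the picture viewer there is one more tool, called after "Emit:" as name(argument=value, ...) on one line, values as JSON. carry_out: Moves the arm, as the interface text tells. Its arguments: {"type":"object","properties":{"deltas":{"type":"array","items":{"type":"array","items":{"type":"number"}}},"force":{"type":"number"}},"required":["deltas"]}

```bash
mkdir -p pics
python3 - <<'E'
from workcell import manip,camera,boxes_of,outline_of
import cv2,numpy as np
o=manip.get_obs();print(o['clock'],o['position'],o['ee_rot'],o['grip_width'])
for n in('scene','top'):
    c=camera(n);cv2.imwrite(f'pics/{n}0.png',c['img'][:,:,::-1])
    print(n,c['t'],-c['R'].T@c['t'])
    for q in('reader','push_face','start_key_top','pin_top','block','bottle','beaker','tip_box'):
        print(q,[(np.round(b['position'],3),round(b['conf'],2)) for b in boxes_of(q,c)[:2]])
E
```

```text
0.0 [0.17671448 0.59914199 0.25251648] [ 1.42909129e-01  9.89735560e-01 -7.05371457e-04 -6.87760317e-05] 1.0007757106521136
scene [-0.43080271  0.35175853  0.87469044] [ 0.0857468  -0.5083626   0.89923487]
reader [(array([ 0.552, -0.055,  0.037]), 0.67)]
push_face [(array([ 0.478, -0.034,  0.051]), 0.62)]
start_key_top [(array([ 0.55 , -0.131,  0.061]), 0.55)]
pin_top [(array([0.532, 0.147, 0.066]), 0.63)]
block [(array([ 0.485, -0.029,  0.052]), 0.94)]
bottle [(array([0.532, 0.148, 0.067]), 0.6)]
beaker [(array([ 0.632, -0.228,  0.038]), 0.59)]
tip_box [(array([ 0.474, -0.286,  0.058]), 0.63)]
top [-0.0349724   0.59171167  1.23646958] [ 0.46880428 -0.01965188  1.28842506]
reader [(array([ 0.555, -0.042,  0.021]), 0.91)]
push_face [(array([ 0.486, -0.016,  0.056]), 0.66), (array([0.542, 0.152, 0.08 ]), 0.5)]
start_key_top [(array([ 0.487, -0.278,  0.065]), 0.57)]
pin_top []
block [(array([ 0.488, -0.02 ,  0.054]), 0.85), (array([ 0.491, -0.018,  0.056]), 0.64)]
bottle [(array([0.542, 0.155, 0.08 ]), 0.72)]
beaker [(array([ 0.629, -0.236,  0.018]), 0.79)]
tip_box [(array([ 0.489, -0.276,  0.063]), 0.94)]
```

View pics/scene0.png

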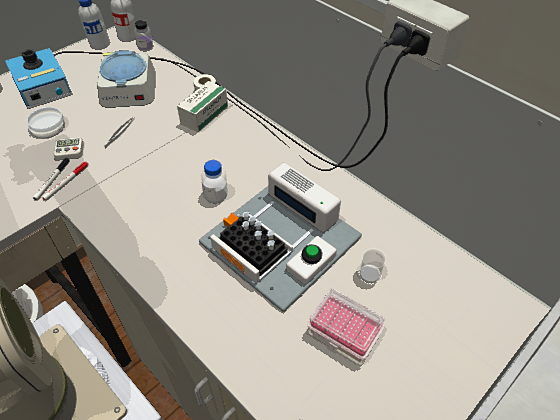

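View pics/top0.png

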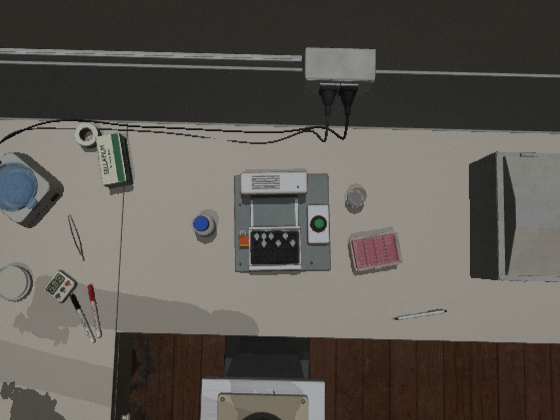

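The scene picture shows the reader around (280,240) with the key at (312,254), the bottle at (213,180), the beaker at (372,266) and the tip box at (346,325). In the top view the base spans (235,174) to (330,271) and the key is at (319,224). Next I fit the reader's pose.

```bash
cat > h.py <<'E'
import numpy as np,cv2
def cloud(c):
    h,w=c['depth'].shape;f=h/2/np.tan(np.radians(c['vertical_fov'])/2)
    v,u=np.mgrid[:h,:w];d=c['depth']
    P=np.stack([(u-c['cx'])/f*d,(v-c['cy'])/f*d,d],-1)
    return (P-c['t'])@c['R']
E
python3 - <<'E'
from workcell import *
from h import *
for n in('top','scene'):
    c=camera(n);P=cloud(c);hsv=cv2.cvtColor(c['img'],cv2.COLOR_RGB2HSV)
    m=outline_of('reader',c)[0]['region'];p=P[m]
    p=p[(p[:,2]>.005)&(p[:,2]<.12)]
    r=cv2.minAreaRect(p[:,:2].astype(np.float32));print(n,r,np.round(cv2.boxPoints(r),3).tolist())
    near=(P[...,0]>.35)&(P[...,0]<.75)&(abs(P[...,1]+.05)<.17)
    H,S,V=[hsv[...,i] for i in range(3)]
    g=near&(H>50)&(H<80)&(S>120)&(V>60);print('key',g.sum(),np.median(P[g],0),(P[g].min(0)+P[g].max(0))/2)
    o=near&(H>5)&(H<20)&(S>170);q=P[o];print('orange',len(q),q.min(0),q.max(0))
    hd=near&m&(P[...,2]>.08);print('head',cv2.minAreaRect(P[hd][:,:2].astype(np.float32)))
    # face top band
    b=near&(H.astype(int)>=0)&(S<60)&(V>150)&(P[...,2]>.045)&(P[...,2]<.06)&(P[...,0]<.45)
    q=P[b]; 
    if len(q)>5: print('face',len(q),q.min(0),q.max(0),np.polyfit(q[:,1],q[:,0],1))
E
```

```text
top ((0.557350218296051, -0.03966352343559265), (0.2535201609134674, 0.24996747076511383), 2.441141128540039) [[0.42500001192092896, 0.07999999821186066], [0.4359999895095825, -0.17000000178813934], [0.6890000104904175, -0.1589999943971634], [0.6790000200271606, 0.09099999815225601]]
key 72 [ 0.5534866  -0.13184233  0.06068993] [ 0.55422734 -0.08174073  0.67185993]
orange 83 [ 0.46880428 -0.01965188  0.02079344] [0.51665521 0.06983132 1.28842506]
head ((0.5738409757614136, -0.019339613616466522), (0.20987947285175323, 0.16874055564403534), 2.638913631439209)
face 145 [ 0.43589018 -0.08814578  0.04741729] [0.44671472 0.04040386 0.05982118] [-0.03702326  0.43908563]Traceback (most recent call last):
  File "<stdin>", line 5, in <module>
IndexError: list index out of range
```

Emit:
carry_out(deltas=[[-0.25, -0.19, 0, -0.16, -1], [-0.5, -0.38, 0, -0.32, -1], [-0.75, -0.56, 0, -0.48, -1], [-1, -0.75, 0, -0.627, -1], [-1, -0.75, 0, -0.627, -1], [-1, -0.75, 0, -0.627, -1]])

```text
clock: 1.85
position: [0.2884, 0.4497, 0.2535]
ee_rot: [-0.021, 1.0, 0.0, -0.0]
ft_force: [0.1, 0.4, -0.3]
grip_width: -0.002
grasp_force: 0.0
```

Emit:
carry_out(deltas=[[-0.15, -0.33, 0, 0, -1], [-0.3, -0.66, 0, 0, -1], [-0.4, -1, 0, 0, -1], [-0.4, -1, 0, 0, -1]])

```text
clock: 2.35
position: [0.3561, 0.2996, 0.2536]
ee_rot: [-0.019, 1.0, 0.0, 0.0]
ft_force: [0.7, 1.6, 0.7]
grip_width: 0.001
grasp_force: 0.0
```

Emit:
carry_out(deltas=[[-0.05, -0.33, 0, 0, -1], [-0.1, -0.66, 0, 0, -1], [-0.15, -1, 0, 0, -1], [-0.15, -1, 0, 0, -1]])

```text
clock: 2.85
position: [0.3843, 0.1515, 0.2537]
ee_rot: [-0.019, 1.0, 0.0, 0.0]
ft_force: [-0.2, 0.9, 0.4]
grip_width: 0.003
grasp_force: 0.0
```

Emit:
carry_out(deltas=[[-0.04, -0.33, 0, 0, -1], [-0.08, -0.66, 0, 0, -1], [-0.12, -1, 0, 0, -1], [-0.12, -1, 0, 0, -1], [-0.12, -1, 0, 0, -1]])

```text
clock: 3.48
position: [0.4082, 0.0058, 0.2534]
ee_rot: [-0.022, 1.0, -0.0, 0.0]
ft_force: [0.1, 0.1, 0.1]
grip_width: 0.001
grasp_force: 0.0
```

Emit:
carry_out(deltas=[[0.0, -0.2, 0.25, 0, -1], [0.01, -0.2, 0.5, 0, -1], [0.01, -0.2, 0.8, 0, -1], [0.01, -0.2, 0.8, 0, -1], [0.01, -0.2, 0.8, 0, -1]])

```text
clock: 4.1
position: [0.4086, -0.0252, 0.1347]
ee_rot: [-0.022, 1.0, 0.0, 0.001]
ft_force: [1.0, 0.8, -0.2]
grip_width: 0.001
grasp_force: 0.0
```

Run:
```python
from workcell import *
from h import *
print(manip.get_obs()['position'])
c=camera('scene');cv2.imwrite('pics/s1.png',cv2.resize(c['img'][150:320,150:400,::-1],None,fx=3,fy=3))
```

```text
[ 0.40857358 -0.02524233  0.13469356]
```

View pics/s1.png

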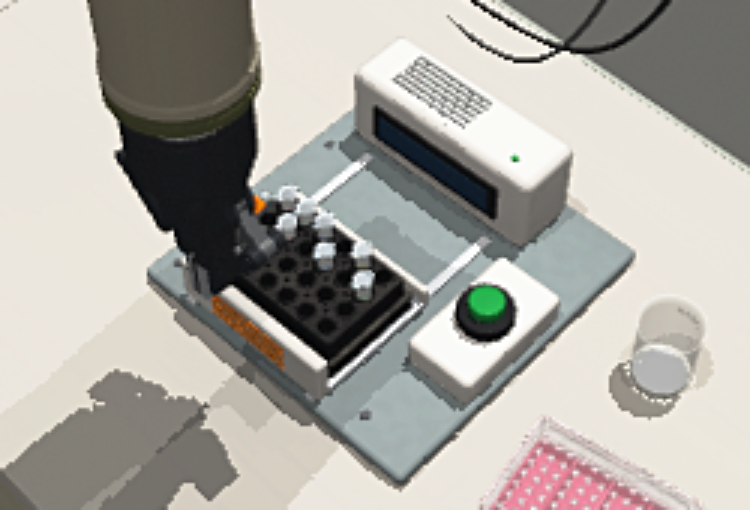

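The closed gripper hangs in front of the push face, around crop pixels (210,280), and the key and head look clear. Lowering it now.

Emit:
carry_out(deltas=[[0.01, 0, 0.25, 0, -1], [0.01, 0, 0.45, 0, -1], [0.01, 0, 0.575, 0, -1], [0.01, 0, 0.575, 0, -1]])

```text
clock: 4.65
position: [0.4065, -0.026, 0.0475]
ee_rot: [-0.021, 1.0, -0.0, -0.0]
ft_force: [0.6, -0.9, 0.3]
grip_width: 0.002
grasp_force: 0.0
```

Emit:
carry_out(deltas=[[-0.07, 0, 0, 0, -1], [-0.14, 0, 0, 0, -1], [-0.21, 0, 0, 0, -1], [-0.28, 0, 0, 0, -1], [-0.35, 0, 0, 0, -1], [-0.42, 0, 0, 0, -1], [-0.48, 0, 0, 0, -1], [-0.53, 0, 0, 0, -1], [-0.53, 0, 0, 0, -1]])

```text
clock: 5.78
position: [0.4857, -0.0228, 0.0471]
ee_rot: [-0.021, 1.0, 0.0, -0.001]
ft_force: [-7.2, 0.5, 5.2]
grip_width: 0.004
grasp_force: 3.3
```

Run:
```python
from workcell import *
from h import *
o=manip.get_obs();print(o['position'],o['ft_force'])
c=camera('scene');cv2.imwrite('pics/s2.png',cv2.resize(c['img'][150:320,150:400,::-1],None,fx=3,fy=3))
```

```text
[ 0.48570014 -0.02281753  0.04713631] [-7.22531399  0.50868249  5.22974298]
```

View pics/s2.png

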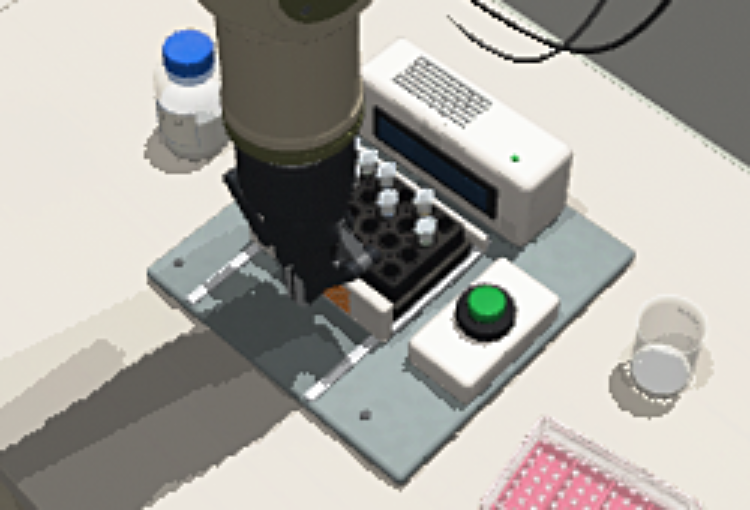

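The carriage is well in (face edge near crop (370,300)) and the key is untouched. I push on until the force shows the end stop.

Emit:
carry_out(deltas=[[-0.02, 0, 0, 0, -1], [-0.04, 0, 0, 0, -1], [-0.05, 0, 0, 0, -1], [-0.05, 0, 0, 0, -1]])

```text
clock: 6.32
position: [0.4927, -0.0226, 0.0471]
ee_rot: [-0.021, 1.0, 0.0, -0.001]
ft_force: [-6.7, 1.1, 3.4]
grip_width: -0.002
grasp_force: 3.6
```

Emit:
carry_out(deltas=[[-0.02, 0, 0, 0, -1], [-0.04, 0, 0, 0, -1], [-0.05, 0, 0, 0, -1], [-0.05, 0, 0, 0, -1]])

```text
clock: 6.82
position: [0.4932, -0.0227, 0.0456]
ee_rot: [-0.02, 1.0, 0.001, -0.009]
ft_force: [-40.7, 0.8, 31.4]
grip_width: -0.002
grasp_force: 20.4
```

The arm stalls against the end stop. Backing off.

Emit:
carry_out(deltas=[[0.05, 0, 0, 0, -1], [0.12, 0, 0, 0, -1], [0.22, 0, 0, 0, -1], [0.35, 0, 0, 0, -1], [0.48, 0, 0, 0, -1], [0.5, 0, 0, 0, -1], [0.5, 0, 0, 0, -1]])

```text
clock: 7.7
position: [0.4268, -0.0253, 0.0477]
ee_rot: [-0.021, 1.0, 0.0, 0.001]
ft_force: [-0.4, 0.4, 0.4]
grip_width: -0.0
grasp_force: 0.0
```

Emit:
carry_out(deltas=[[0, 0, -0.3, 0, -1], [0, 0, -0.7, 0, -1], [0, 0, -0.7, 0, -1]])

```text
clock: 8.07
position: [0.4292, -0.0253, 0.1564]
ee_rot: [-0.021, 1.0, 0.001, 0.004]
ft_force: [0.5, 0.0, -0.9]
grip_width: 0.001
grasp_force: 0.0
```

Run:
```python
from workcell import *
from h import *
o=manip.get_obs();print(o['position'],o['ft_force'])
c=camera('scene');cv2.imwrite('pics/s3.png',cv2.resize(c['img'][150:320,150:400,::-1],None,fx=3,fy=3))
P=cloud(c);hsv=cv2.cvtColor(c['img'],cv2.COLOR_RGB2HSV);H,S,V=[hsv[...,i] for i in range(3)]
g=(P[...,2]>.04)&(P[...,2]<.08)&(abs(P[...,0]-.55)<.05)&(H>50)&(H<80)&(S>120)&(V>60);print(np.median(P[g],0))
```

```text
[ 0.42919869 -0.02530928  0.15642021] [ 0.50258313  0.01230289 -0.86946833]
[ 0.54985702 -0.13193185  0.05980668]
```

View pics/s3.png

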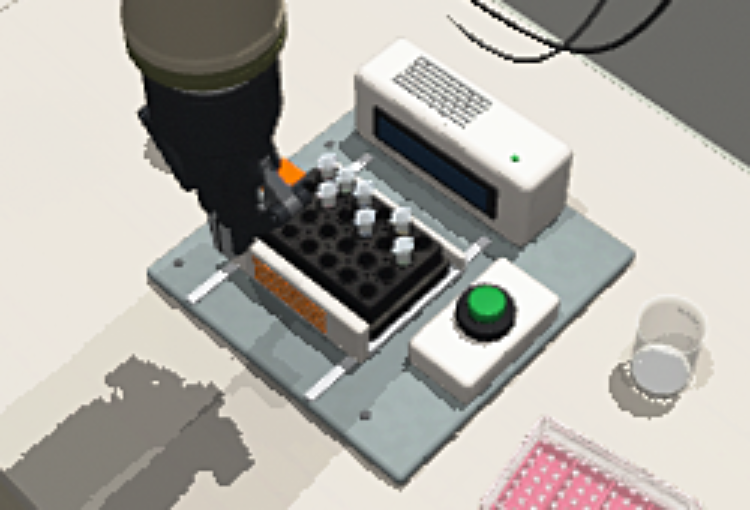

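The carriage has caught in its middle position: the face's lower corner is at crop (363,355), against (325,395) out and (390,335) in. Moving over the key.

Emit:
carry_out(deltas=[[-0.25, -0.25, 0, 0, -1], [-0.5, -0.5, 0, 0, -1], [-0.8, -0.75, 0, 0, -1], [-0.8, -0.75, 0, 0, -1], [-0.8, -0.75, 0, 0, -1], [-0.8, -0.75, 0, 0, -1]])

```text
clock: 8.88
position: [0.5497, -0.1321, 0.1519]
ee_rot: [-0.021, 1.0, 0.001, -0.0]
ft_force: [0.3, -0.0, 0.4]
grip_width: -0.003
grasp_force: 0.0
```

Emit:
carry_out(deltas=[[-0.02, 0, 0.2, 0, -1], [-0.02, 0, 0.35, 0, -1], [-0.02, 0, 0.42, 0, -1], [-0.02, 0, 0.45, 0, -1], [-0.02, 0, 0.47, 0, -1], [-0.02, 0, 0.48, 0, -1], [-0.02, 0, 0.48, 0, -1], [-0.02, 0, 0.48, 0, -1]])

```text
clock: 9.88
position: [0.5536, -0.1327, 0.0804]
ee_rot: [-0.021, 1.0, 0.0, 0.0]
ft_force: [-0.3, 1.5, 2.7]
grip_width: -0.002
grasp_force: 1.3
```

Emit:
carry_out(deltas=[[0, 0, 0.01, 0, -1], [0, 0, 0.02, 0, -1], [0, 0, 0.03, 0, -1], [0, 0, 0.03, 0, -1], [0, 0, 0.03, 0, -1]])

```text
clock: 10.5
position: [0.5537, -0.1328, 0.0776]
ee_rot: [-0.021, 1.0, 0.001, 0.001]
ft_force: [-10.1, 4.2, 28.9]
grip_width: -0.002
grasp_force: 14.5
```

The force of 29 N means the key is bottomed out. Lifting off.

Emit:
carry_out(deltas=[[0, 0, -0.05, 0, -1], [0, 0, -0.2, 0, -1], [0, 0, -0.5, 0, -1], [0, 0, -0.8, 0, -1], [0, 0, -0.8, 0, -1], [0, 0, -0.8, 0, -1]])

```text
clock: 11.25
position: [0.5528, -0.1328, 0.1948]
ee_rot: [-0.021, 1.0, 0.0, -0.0]
ft_force: [-0.0, 0.4, -0.6]
grip_width: 0.002
grasp_force: 0.0
```

Run:
```python
from workcell import *
from h import *
o=manip.get_obs();print(o['position'],o['ft_force'])
c=camera('scene');cv2.imwrite('pics/s4.png',cv2.resize(c['img'][150:320,150:400,::-1],None,fx=3,fy=3))
```

```text
[ 0.55283891 -0.13282501  0.19478157] [-0.00172494  0.41515978 -0.58321602]
```

View pics/s4.png

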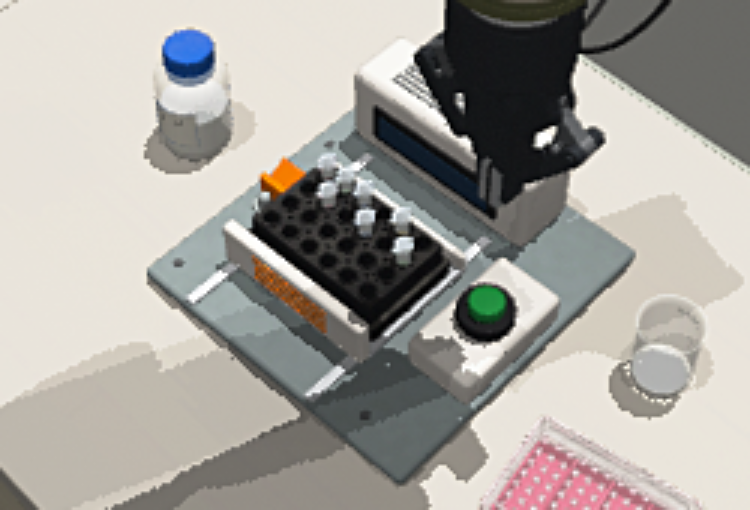

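The carriage rests at the pin (ear at crop (283,178), pin at (263,203)). The key is up at (488,303), the gripper is clear and the bystanders haven't moved.

```bash
python3 -c "
from workcell import ticket
print(ticket.hand_in())"
```

```text
the job is handed in; nothing more can be done
None
```

I pushed the carriage in to its end stop and it sprang back and caught on the stop pin; I then pressed the start key fully down, let it come up, and handed the job in (no verdict was returned).

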